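Gauge the reservoir and present the rod for reading

ROBOT

A 7-joint arm with a two-finger parallel gripper is mounted at the origin on a cart in front of the work surface, level with it; the furniture and walls round the work are solid. World frame = base frame: x ahead of the robot, y to its left, z up, the work surface at z = 0. Lengths are in m, angles in rad, forces in N, time in s.
With the tool pointing down it reaches from about 0.425 to 0.875 m from the base axis. Payload 4.7 kg.
Tool frame: the origin (TCP) lies between the finger pads; the fingertips stand 25 mm ahead of it and the grasp point (between the pads) lies 6 mm ahead of it; z points along the fingers, y is the line along which they close (so a half turn about z gives the same grasp; the last joint's range is limited). The gripper opens to 85 mm and grips with 20 to 120 N. Pads are 22 mm wide; open, the fingers measure 114 mm over their backs; the gripper's body (76 mm by 85 mm) begins 54 mm behind the grasp point. The pads swing forward as they close: fully open they stand 13 mm farther back than shut.
Start: joints at [-1.22, 0.321, -0.07, 1.45, 0.023, 1.371, -0.057], TCP at [0.215, 0.613, 0.256] pointing down, gripper open.
Joint ranges: [-2.86, 2.86], [-0.3, 2.09], [-1.38, 1.24], [0.06, 2.45], [-1.56, 4.7], [0.09, 2.05], [-2.69, 2.69]. Speed limits (rad/s): [2.57, 2.57, 3.14, 3.14, 3.14, 3.14, 3.14].

INTERFACE

Orientations are given as a unit quaternion [x, y, z, w].
In Python, from plant import r, cams gives the robot as it stands. The module is installed in compiled form; this text tells all that it offers.
- The arm moves only by the tool play_rows, never from a script. Its argument "commands" is a list that holds one entry, the list of rows, each a list of 7 numbers: the shift along the tool's x, y, z in mm, then the turn, a rotation vector about the tool's x, y, z in degrees, then the closure in counts, from 0 (fully open) to 255 (shut). A call has 1 to 8 rows; each row shifts and turns the commanded pose from where the row before left it, along the tool's axes as they then stand; what a row does not reach is not made up. A row lasts 1/12 s, in which the tool goes at most 41.7 mm and 7.16 degrees, less where a joint would pass 70% of its speed; a pose out of reach is approached as far as the arm can. A call with a gripper value outside its range is refused whole. The fingers move at their own pace and stop on an object; "newtons" is the grip in N (left out, the last holds). Time passes only in rows, so rows that do not move let the fingers close. It gives the time, the measured TCP pose, the force, the opening and the grip force at its end, in the units of the state.
- r.sense(): the state, without advancing time (a new reading comes with each control period).
- cams.get_image(name): name is "scene" or "top" or "wrist"; returns a dict with "pixels" (420x560x3 uint8, red, green, blue), "K" (3x3 intrinsics, pixels), "rvec" (rotation vector, rad) and "tvec" (3), from world to camera coordinates, as OpenCV has them. Camera axes: x right, y down, z forward; pixel columns grow to the right and rows downward; lengths in m; the calibration is good to about 2 mm. A picture is of the moment at which its call begins. There is no depth.
- r.hand_in(): hands the job in; it is judged then, once.
The state is a dict: "time_s": time; "joint_positions": joint angles; "qvel": joint speeds; "tau": joint torques, N m; "position": TCP position; "ee_rot": TCP orientation; "ft_force": force on the tool from outside, world axes, zero at the start; "moment": the same for the moment, N m; "opening": finger opening in m; "grip_force": force on a finger pad.
Only numpy, scipy, OpenCV 4.12 (cv2) and the standard library are available. Lean on these libraries where they do the work, as an engineer would, in place of code of your own. Each camera call takes 0.05 s, during which the arm holds its last target. There are 200 camera calls.

TASK

Lift the gauge rod by its orange handle up and off the two hooks of its rack, slide it down the slanting guide tube of the white reservoir until its brass collar stops on the tube's mouth, then draw it right out again. Finish holding the rod still in the gripper, level, with its tip above the middle of the white reading plate and about 15 cm higher than it, clear of the rack, reservoir and plate; do not put it down or let go, and do not shift the bottles, jar, beaker or tape roll.

Things in the scene. Friction and masses are not known exactly. Their poses are not given: they have to be found in the camera images.
- gauge_rod: Loose straight gauge rod. Origin on its axis at the collar's stop face; +x to the tip. Along x (mm): steel rod 10 dia, 0 to tip +110 (black rings, tapered end); brass collar 28 dia, -8 to 0; neck 10 dia, -30 to -8; orange square handle 16x16, -105 to -30, flats facing y and z; neck to -118; black knob 18 dia to -128. 90 g, balances near the collar. Starts level, z up, tip to the robot's right.
- rod_tip (a point): the tip of the gauge rod, on its axis, 110 mm from the stop face
- rod_grip (a point): the middle of the orange handle, on the rod's axis, 67.5 mm behind the stop face
- hook_rack: Fixed grey plate 70x205x10 mm, origin about under its centre, with two upward-open V hooks of 6 mm steel bar at y = +-85.5 mm, whose tips and stems reach 104 mm high. They carry the rod along the rack's -y, axis 85 mm above the table: one under the neck behind the handle, one 60 mm ahead of the stop face. A straight lift of 30 mm clears them.
- reservoir: Fixed white tank with aluminium lid, 106 x 136 x 58 mm, origin at the centre of its underside. The guide tube stands over it, slanting, its mouth facing the tank's +y (the robot's left) and upward. (A tall fixed glass balance stands behind the rack, at about x over 0.57 and y from -0.03 to 0.18: keep the gripper and arm clear of it.)
- guide_tube: Tube fixed on the reservoir, steel with brass mouth flange 34 mm dia. Origin at the mouth's centre, 158 mm above the table; +z along the axis out of the mouth, 35 degrees above horizontal, toward the tank's +y. Straight bore 18 mm dia, free for 122 mm; 26 mm outside. Fully home, the rod's origin is at this origin and rod +x along tube -z.
- reading_plate: Fixed flat plate 90 x 90 x 9 mm lying on the table, white with a black rim; origin at the centre of its underside.
- bottle_amber: amber bottle, 66 dia x 138 mm, at the back, a bystander; origin under its centre
- bottle_white: white bottle, 60 dia x 118 mm, at the back, a bystander; origin under its centre
- salt_jar: small jar with white cap, 50 dia x 70 mm, a bystander; origin under its centre
- beaker: small glass beaker, 45 dia x 56 mm, beside the balance, a bystander; origin under its centre
- tape_roll: roll of tape lying flat, 62 dia x 18 mm, left of the balance, a bystander; origin under its centre

How it is judged:
On the way, in this order (a step that is already met when the one before it is completed fails the run):
1. the rod is lifted up off its hooks, held by the gripper (contact force between gauge_rod and the fingers above 1 N and contact force between gauge_rod and hook_rack below 0.1 N and z of gauge_rod in the frame of hook_rack above 0.105 m), for 0.2 s.
2. the rod is in the guide tube with its collar stopped on the mouth (within 3 mm), held by the gripper (contact force between gauge_rod and the fingers above 1 N and z of gauge_rod in the frame of guide_tube below 0.003 m and distance between gauge_rod and guide_tube below 0.008 m and angle between the x axis of gauge_rod and the z axis of guide_tube, either way round below 0.12 rad and z of rod_tip in the frame of guide_tube below -0.1 m), for 0.2 s.
3. the rod is drawn right out of the tube, held by the gripper (contact force between gauge_rod and the fingers above 1 N and z of rod_tip in the frame of guide_tube above 0.005 m and contact force between gauge_rod and reservoir below 0.1 N), for 0.1 s.
At the end, for the whole second after the job is handed in: The gripper still holds the rod (finger force over 1 N), at rest, more than 100 mm up and touching neither rack, reservoir nor plate; its axis is level within 0.1 rad (6 degrees); its tip is within 35 mm, seen from above, of the plate's centre and 100 to 210 mm above the table under the plate (contact force between gauge_rod and the fingers above 1 N and contact force between gauge_rod and hook_rack below 0.1 N and contact force between gauge_rod and reservoir below 0.1 N and contact force between gauge_rod and reading_plate below 0.1 N and angle between gauge_rod's own x axis and vertical between 1.4708 and 1.6708 rad and horizontal distance between rod_tip and reading_plate below 0.035 m and z of rod_tip in the frame of reading_plate between 0.1 and 0.21 m and height (world z) of gauge_rod above 0.1 m and linear speed of gauge_rod below 0.02 m/s and angular speed of gauge_rod below 0.1 rad/s); the arm keeps its last pose, push and grip.
It fails at once if a bystander (bottle, jar, beaker or tape roll) is shifted by more than 25 mm (distance of any of bottle_amber, bottle_white, salt_jar, beaker, tape_roll from where it was at the start of the episode above 0.025 m).
It also fails if it takes over 56 s, if anything falls off the work surface, if the arm or the gripper's body presses on something with over 40 N, if the wrist force passes 120 N, or if a joint passes its speed limit or range.

## Working session

There is one attempt and no reset: what is moved stays moved. The work goes in short steps, Python scripts to look and compute and a tool call to move; the robot and the scene stay as the last step left them, time stands still between calls to the robot, and variables do not carry over. Pictures are saved under pics/ and viewed, at most 13 in all, crops included, and the job is handed in when it is done.

Besides the shell and the picture viewer there is one more tool, called after "Request:" as a command line: name --argument value ..., lists and objects as JSON in quotes. play_rows: Moves the arm, as the interface text tells. Its arguments: {"type":"object","properties":{"commands":{"type":"array"},"newtons":{"type":"number"}},"required":["commands"]}

```bash
mkdir -p pics
python3 - <<'E'
from plant import r,cams
import cv2,pickle
d={}
for n in("scene","top"):
    im=cams.get_image(n);d[n]=im;cv2.imwrite(f"pics/{n}0.png",im["pixels"][:,:,::-1])
    print(n,im["K"],im["rvec"],im["tvec"])
pickle.dump(d,open("im0.pkl","wb"))
print(r.sense())
E
```

```text
scene [[390.49865134   0.         282.57255532]
 [  0.         390.49865134 208.95812499]
 [  0.           0.           1.        ]] [ 1.82695592 -2.04069364  0.57206083] [0.07466276 0.55594584 0.6814662 ]
top [[389.09800124   0.         279.7912674 ]
 [  0.         389.09800124 207.89174595]
 [  0.           0.           1.        ]] [ 2.15421731 -2.17006316  0.18305318] [-0.01380439  0.58358209  0.88232448]
{'time_s': 0.1, 'joint_positions': array([-1.21992162,  0.32174453, -0.07008257,  1.45155943,  0.02258966,
        1.37080715, -0.05689145]), 'qvel': array([ 1.14679869e-04, -2.12490123e-03, -1.34843358e-03, -3.96822290e-03,
        3.83616768e-04, -1.00738791e-03,  4.84845197e-05]), 'tau': array([-2.68237027e-04, -4.94880760e+01, -3.84389190e-01, -3.15208948e+01,
        1.29221260e-02,  7.39600451e-03,  1.56735706e-05]), 'position': array([0.21468357, 0.61305329, 0.25533241]), 'ee_rot': array([ 1.67576679e-01,  9.85858665e-01, -8.59709802e-04, -1.03174889e-04]), 'ft_force': array([ 0.12359679, -0.81444109, -0.0698779 ]), 'moment': array([-0.02549695,  0.02713754, -0.0420544 ]), 'grip_force': 0.0, 'opening': 0.08539172613852884}
```

View pics/scene0.png

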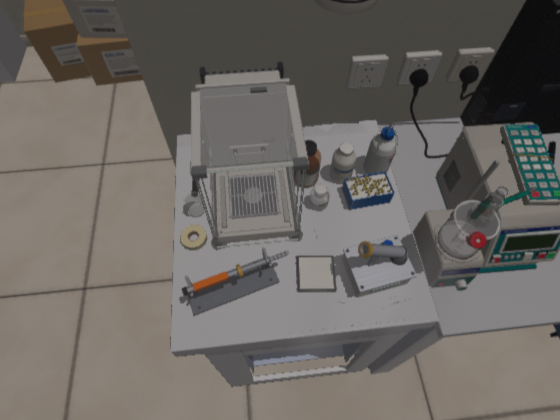

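View pics/top0.png

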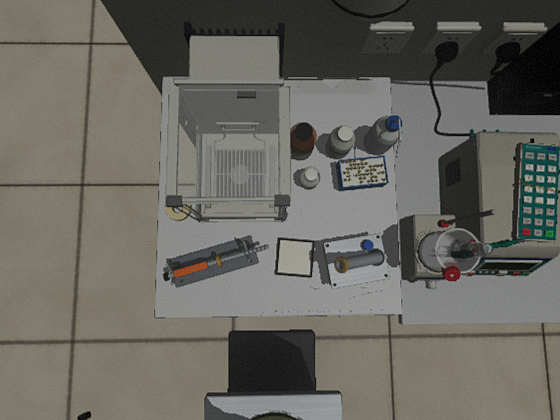

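The scene view shows the rod on its rack (knob near 184,291, tip near 288,254), the plate near (316,273) and the tube mouth near (366,249). I'll enlarge both pictures.

Run:
```python
import cv2,pickle
d=pickle.load(open("im0.pkl","rb"))
a=d["top"]["pixels"][225:295,155:405,::-1];b=d["scene"]["pixels"][230:315,175:425,::-1]
cv2.imwrite("pics/topc.png",cv2.resize(a,None,fx=3.2,fy=3.2,interpolation=2))
cv2.imwrite("pics/scenec.png",cv2.resize(b,None,fx=3.2,fy=3.2,interpolation=2))
```

```text
(no output)
```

View pics/topc.png

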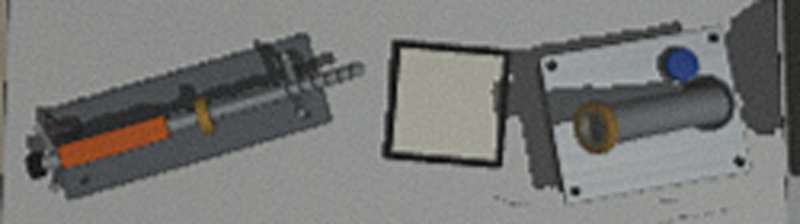

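View pics/scenec.png

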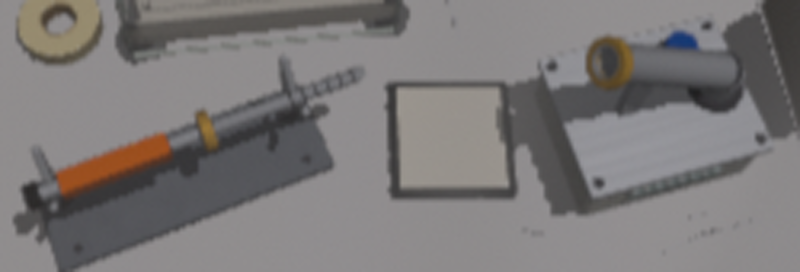

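The crops show the handle, collar, tip, plate corners, lid corners and mouth clearly; I read their pixels off both and triangulate.

```bash
cat > h.py <<'E'
import numpy as np,cv2
from scipy.spatial.transform import Rotation as R
def cam(im): return im["K"],R.from_rotvec(np.ravel(im["rvec"])).as_matrix(),np.ravel(im["tvec"])
def ray(im,p):
    K,M,t=cam(im);return -M.T@t, M.T@np.linalg.solve(K,[*p,1])
def onz(im,p,z):
    c,d=ray(im,p);return c+d*(z-c[2])/d[2]
def tri(i1,p1,i2,p2):
    A=[];b=[]
    for im,p in((i1,p1),(i2,p2)):
        c,d=ray(im,p);d=d/np.linalg.norm(d);P=np.eye(3)-np.outer(d,d);A.append(P);b.append(P@c)
    return np.linalg.lstsq(np.vstack(A),np.hstack(b),rcond=None)[0]
E
python3 - <<'E'
from h import *
import pickle
np.set_printoptions(precision=4,suppress=True)
d=pickle.load(open("im0.pkl","rb"));T=d["top"];S=d["scene"]
t=lambda p:((p[0]+.5)/3.2-.5+155,(p[1]+.5)/3.2-.5+225)
s=lambda p:((p[0]+.5)/3.2-.5+175,(p[1]+.5)/3.2-.5+230)
for n,a,b,z in(("or0",(62,156),(60,183),.085),("or1",(167,127),(168,147),.085),("collar",(205,115),(206,130),.085),("tip",(363,69),(363,72),.085),("mouth",(596,127),(608,63),.158)):
    print(n,tri(T,t(a),S,s(b)),onz(T,t(a),z),onz(S,s(b),z))
for z,A,B in((.009,((392,42),(509,50),(500,166),(384,156)),((388,84),(512,84),(515,196),(394,197))),(.058,((541,56),(724,27),(750,172),(567,203)),((540,60),(713,15),(771,150),(590,212)))):
    a=np.array([onz(T,t(p),z) for p in A]);b=np.array([onz(S,s(p),z) for p in B]);print(a,b,a.mean(0),b.mean(0))
    for q in(a,b):print([np.linalg.norm(q[i]-q[i-1]).round(4) for i in range(4)],[np.degrees(np.arctan2(*(q[i]-q[j])[[1,0]])).round(1) for i,j in((0,1),(3,2))])
E
```

```text
or0 [0.4334 0.2151 0.0838] [0.4336 0.2163 0.085 ] [0.4326 0.2133 0.085 ]
or1 [0.4523 0.1446 0.0791] [0.4526 0.1451 0.085 ] [0.4497 0.1427 0.085 ]
collar [0.4604 0.1184 0.0821] [0.4605 0.1192 0.085 ] [0.4589 0.1171 0.085 ]
tip [0.4912 0.0089 0.0817] [0.4912 0.0101 0.085 ] [0.4894 0.008  0.085 ]
mouth [ 0.4499 -0.1404  0.1504] [ 0.4502 -0.1381  0.158 ] [ 0.4465 -0.139   0.158 ]
[[ 0.5147 -0.0119  0.009 ]
 [ 0.5079 -0.1009  0.009 ]
 [ 0.4211 -0.0923  0.009 ]
 [ 0.4293 -0.0052  0.009 ]] [[ 0.5116 -0.0154  0.009 ]
 [ 0.5016 -0.1077  0.009 ]
 [ 0.416  -0.0941  0.009 ]
 [ 0.4247 -0.0082  0.009 ]] [ 0.4683 -0.0526  0.009 ] [ 0.4635 -0.0564  0.009 ]
[np.float64(0.0856), np.float64(0.0892), np.float64(0.0873), np.float64(0.0874)] [np.float64(85.7), np.float64(84.6)]
[np.float64(0.0872), np.float64(0.0928), np.float64(0.0867), np.float64(0.0863)] [np.float64(83.8), np.float64(84.2)]
[[ 0.5007 -0.1183  0.058 ]
 [ 0.5207 -0.2523  0.058 ]
 [ 0.4167 -0.2663  0.058 ]
 [ 0.3964 -0.1342  0.058 ]] [[ 0.4971 -0.1207  0.058 ]
 [ 0.519  -0.2534  0.058 ]
 [ 0.4132 -0.2659  0.058 ]
 [ 0.3839 -0.1325  0.058 ]] [ 0.4586 -0.1928  0.058 ] [ 0.4533 -0.1931  0.058 ]
[np.float64(0.1055), np.float64(0.1355), np.float64(0.1049), np.float64(0.1336)] [np.float64(98.5), np.float64(98.7)]
[np.float64(0.1139), np.float64(0.1344), np.float64(0.1065), np.float64(0.1365)] [np.float64(99.3), np.float64(102.4)]
```

Measured: handle middle about (0.443, 0.180, 0.085), with the rod along (0.269, -0.963). The mouth is about (0.449, -0.139, 0.158), the tank yaw about 8.5°, and the plate centre about (0.466, -0.054). The sizes agree with those given. Next is a planner for the approach.

```bash
cat >> h.py <<'E'
def pose(xdir,yhead=None):
    "tool rotation with tool x = xdir, tool y horizontal, tool z downward"
    x=np.array(xdir,float);x/=np.linalg.norm(x);y=np.cross([0,0,-1],x);y/=np.linalg.norm(y)
    return R.from_matrix(np.column_stack([x,y,np.cross(x,y)]))
def plan(p1,R1,n,p0=None,R0=None):
    from plant import r
    s=r.sense();p0=s["position"] if p0 is None else p0;R0=R.from_quat(s["ee_rot"]) if R0 is None else R0
    w=(R0.inv()*R1).as_rotvec()/n;dp=(np.array(p1)-p0)/n
    print("mm",(dp*1e3).round(1),"total turn deg",np.degrees(w*n).round(1))
    for i in range(n):
        print([*((R0*R.from_rotvec(w*i)).inv().apply(dp)*1e3).round(1),*np.degrees(w).round(2)])
E
python3 - <<'E'
from h import *
plan([.443,.180,.22],pose([-.269,.963,0]),16)
E
```

```text
mm [ 14.3 -27.1  -2.2] total turn deg [-0.1  0.1 55.1]
[np.float64(-22.4), np.float64(-20.8), np.float64(2.2), np.float64(-0.01), np.float64(0.0), np.float64(3.44)]
[np.float64(-23.6), np.float64(-19.4), np.float64(2.2), np.float64(-0.01), np.float64(0.0), np.float64(3.44)]
[np.float64(-24.7), np.float64(-18.0), np.float64(2.2), np.float64(-0.01), np.float64(0.0), np.float64(3.44)]
[np.float64(-25.8), np.float64(-16.5), np.float64(2.2), np.float64(-0.01), np.float64(0.0), np.float64(3.44)]
[np.float64(-26.7), np.float64(-14.9), np.float64(2.2), np.float64(-0.01), np.float64(0.0), np.float64(3.44)]
[np.float64(-27.6), np.float64(-13.3), np.float64(2.2), np.float64(-0.01), np.float64(0.0), np.float64(3.44)]
[np.float64(-28.3), np.float64(-11.6), np.float64(2.2), np.float64(-0.01), np.float64(0.0), np.float64(3.44)]
[np.float64(-29.0), np.float64(-9.9), np.float64(2.2), np.float64(-0.01), np.float64(0.0), np.float64(3.44)]
[np.float64(-29.5), np.float64(-8.1), np.float64(2.2), np.float64(-0.01), np.float64(0.0), np.float64(3.44)]
[np.float64(-29.9), np.float64(-6.3), np.float64(2.2), np.float64(-0.01), np.float64(0.0), np.float64(3.44)]
[np.float64(-30.3), np.float64(-4.5), np.float64(2.2), np.float64(-0.01), np.float64(0.0), np.float64(3.44)]
[np.float64(-30.5), np.float64(-2.7), np.float64(2.2), np.float64(-0.01), np.float64(0.0), np.float64(3.44)]
[np.float64(-30.6), np.float64(-0.8), np.float64(2.2), np.float64(-0.01), np.float64(0.0), np.float64(3.44)]
[np.float64(-30.6), np.float64(1.0), np.float64(2.2), np.float64(-0.01), np.float64(0.0), np.float64(3.44)]
[np.float64(-30.5), np.float64(2.8), np.float64(2.2), np.float64(-0.01), np.float64(0.0), np.float64(3.44)]
[np.float64(-30.2), np.float64(4.7), np.float64(2.2), np.float64(-0.01), np.float64(0.0), np.float64(3.44)]
```

Request:
play_rows --commands '[[[-22, -21, 2, 0, 0, 3.4, 0], [-24, -19, 2, 0, 0, 3.4, 0], [-25, -18, 2, 0, 0, 3.4, 0], [-26, -16, 2, 0, 0, 3.4, 0], [-27, -15, 2, 0, 0, 3.4, 0], [-28, -13, 2, 0, 0, 3.4, 0], [-28, -12, 2, 0, 0, 3.4, 0], [-29, -10, 2, 0, 0, 3.4, 0]]]'

```text
time_s: 0.77
position: [0.3307, 0.3955, 0.2399]
ee_rot: [0.396, 0.918, -0.0, -0.0]
ft_force: [0.0, 0.4, -1.3]
opening: 0.0858
grip_force: 0.0
```

Request:
play_rows --commands '[[[-30, -8, 2, 0, 0, 3.4, 0], [-30, -6, 2, 0, 0, 3.4, 0], [-30, -5, 2, 0, 0, 3.4, 0], [-30, -3, 2, 0, 0, 3.4, 0], [-31, -1, 2, 0, 0, 3.4, 0], [-31, 1, 2, 0, 0, 3.4, 0], [-30, 3, 2, 0, 0, 3.4, 0], [-30, 5, 2, 0, 0, 3.4, 0]]]'

```text
time_s: 1.43
position: [0.4467, 0.1801, 0.224]
ee_rot: [0.601, 0.799, -0.0, -0.0]
ft_force: [-0.1, 0.7, 0.5]
opening: 0.0855
grip_force: 0.0
```

Request:
play_rows --commands '[[[0, 0, 0, 0, 0, 0, 0], [0, 0, 0, 0, 0, 0, 0]]]'

```text
time_s: 1.6
position: [0.447, 0.1798, 0.224]
ee_rot: [0.601, 0.799, -0.0, -0.0]
ft_force: [-0.4, 1.5, 0.2]
opening: 0.0854
grip_force: 0.0
```

Run:
```python
from h import *
from plant import r,cams
import pickle
w=cams.get_image("wrist");pickle.dump(w,open("w1.pkl","wb"))
cv2.imwrite("pics/w1.png",w["pixels"][:,:,::-1])
s=r.sense();print(s["position"],s["joint_positions"],R.from_quat(s["ee_rot"]).as_matrix().round(3),w["tvec"],w["rvec"])
c,_=ray(w,(0,0));print(c)
```

```text
[0.44631759 0.18147362 0.22402899] [-0.77795653 -0.02731472  0.33317423  1.90979364  0.00880504  1.25820848
 -0.16388492] [[-0.28   0.96  -0.001]
 [ 0.96   0.28   0.   ]
 [ 0.    -0.001 -1.   ]] [-0.47948789  0.01813023  0.36299969] [-2.81893385 -0.39838649 -0.05903714]
[0.4266125  0.25159018 0.34162885]
```

View pics/w1.png

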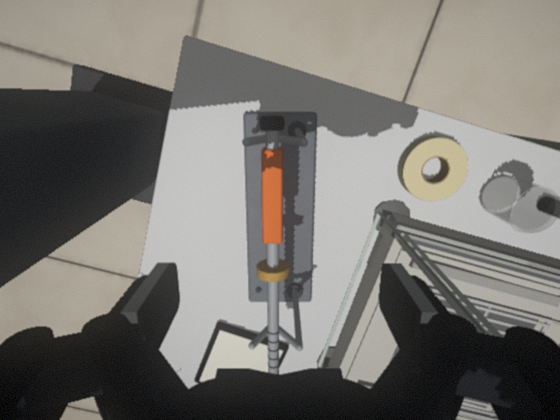

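The wrist view shows the handle nearly upright in the image, from (272,151) to (272,243), with the collar at (272,270). It lies midway between the fingers.

Run:
```python
from h import *
import pickle
w=pickle.load(open("w1.pkl","rb"))
a=onz(w,(272,150),.093);b=onz(w,(271.5,243),.093);c=onz(w,(272.5,267),.085);e=onz(w,(273.5,345),.085)
print(a,b,c,e,np.linalg.norm(a-b),(a+b)/2)
for p,q in((a,b),(b,e),(a,e)):v=(q-p)[:2];v/=np.linalg.norm(v);print(v)
from plant import r
print(r.sense()["position"])
```

```text
[0.4318855 0.2154471 0.093    ] [0.45134202 0.14504546 0.093     ] [0.45879446 0.1210481  0.085     ] [0.48074604 0.04667323 0.085     ] 0.07304072996017016 [0.44161376 0.18024628 0.093     ]
[ 0.26637907 -0.96386835]
[ 0.28638584 -0.95811437]
[ 0.27808405 -0.96055675]
[0.44631759 0.18147362 0.22402899]
```

Request:
play_rows --commands '[[[0, -4, 20, 0, 0, 0, 0], [0, 0, 25, 0, 0, 0, 0], [0, 0, 25, 0, 0, 0, 0], [0, 0, 25, 0, 0, 0, 0], [0, 0, 20, 0, 0, 0, 0], [0, 0, 18, 0, 0, 0, 0], [0, 0, 0, 0, 0, 0, 0], [0, 0, 0, 0, 0, 0, 100]]]' --newtons 80

```text
time_s: 2.32
position: [0.4415, 0.1814, 0.0907]
ee_rot: [0.599, 0.801, -0.001, -0.001]
ft_force: [0.0, 0.2, 0.2]
opening: 0.0759
grip_force: 0.0
```

Request:
play_rows --commands '[[[0, 0, 0, 0, 0, 0, 230], [0, 0, 0, 0, 0, 0, 230], [0, 0, 0, 0, 0, 0, 230], [0, 0, 0, 0, 0, 0, 230], [0, 0, 0, 0, 0, 0, 230], [0, 0, 0, 0, 0, 0, 230], [0, 0, 0, 0, 0, 0, 230], [0, 0, 0, 0, 0, 0, 230]]]'

```text
time_s: 2.98
position: [0.4418, 0.1805, 0.0921]
ee_rot: [0.6, 0.8, -0.001, -0.001]
ft_force: [-5.7, -0.6, 7.7]
opening: 0.0145
grip_force: 78.6
```

Request:
play_rows --commands '[[[0, 0, -6, 0, 0, 0, 255], [0, 0, -10, 0, 0, 0, 255], [0, 0, -14, 0, 0, 0, 255], [0, 0, -16, 0, 0, 0, 255], [0, 0, -16, 0, 0, 0, 255], [0, 0, -16, 0, 0, 0, 255], [0, 0, -16, 0, 0, 0, 255], [0, 0, -16, 0, 0, 0, 255]]]'

```text
time_s: 3.65
position: [0.443, 0.1805, 0.2031]
ee_rot: [0.6, 0.8, 0.001, 0.0]
ft_force: [0.4, 0.8, -0.6]
opening: 0.0147
grip_force: 78.0
```

Request:
play_rows --commands '[[[0, 0, -16, 0, 0, 0, 255], [0, 0, -16, 0, 0, 0, 255], [0, 0, -16, 0, 0, 0, 255], [0, 0, -10, 0, 0, 0, 255], [0, 0, 0, 0, 0, 0, 255], [0, 0, 0, 0, 0, 0, 255], [0, 0, 0, 0, 0, 0, 255]]]'

```text
time_s: 4.23
position: [0.4422, 0.1804, 0.2585]
ee_rot: [0.6, 0.8, -0.001, -0.0]
ft_force: [-0.4, -0.3, -0.2]
opening: 0.0144
grip_force: 78.0
```

Run:
```python
from h import *
from plant import r,cams
import pickle
s=r.sense();w=cams.get_image("scene");t=cams.get_image("wrist");pickle.dump((w,t,s),open("i2.pkl","wb"))
a=cv2.resize(w["pixels"][170:320,160:430,::-1],None,fx=2,fy=2,interpolation=2)
b=t["pixels"][:,140:400,::-1]
o=np.zeros((420,800,3),np.uint8);o[:300,:540]=a;o[:,540:]=b
cv2.imwrite("pics/i2.png",o);print(s["position"],s["ee_rot"],s["grip_force"],s["opening"],s["ft_force"])
```

```text
[0.44223067 0.1803513  0.25852163] [ 5.99702922e-01  8.00222505e-01 -5.37982137e-04 -2.42573847e-04] 77.98423647880554 0.014357905355694794 [-0.41737771 -0.29403915 -0.23793576]
```

View pics/i2.png

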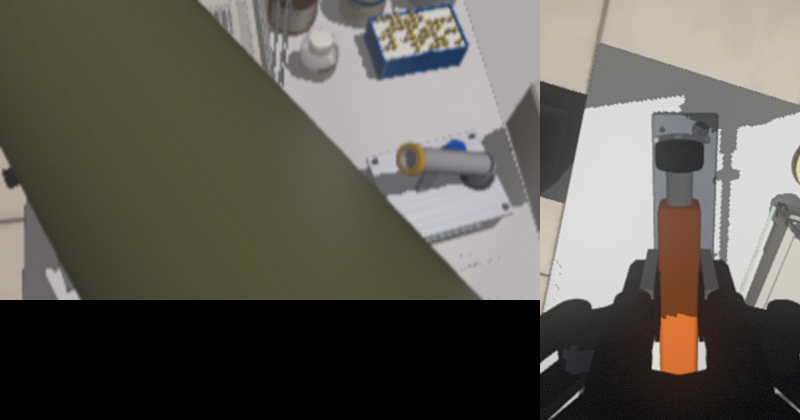

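Grasp is good: the handle is held, aligned with the tool's x. The arm hides the rest from the scene camera. I'll look at the mouth closely with the wrist camera: move over, then turn so the camera stands above the tube.

Request:
play_rows --commands '[[[-10, 0, -12, 0, 0, 0, 255], [-20, -2, -12, 0, 0, 0, 255], [-22, -2, -12, 0, 0, 0, 255], [-22, -2, -12, 0, 0, 0, 255], [-22, -2, -12, 0, 0, 0, 255], [-22, -2, -10, 0, 0, 0, 255], [-22, -2, -10, 0, 0, 0, 255], [-22, -2, -10, 0, 0, 0, 255]]]'

```text
time_s: 5.0
position: [0.4747, 0.019, 0.3504]
ee_rot: [0.6, 0.8, 0.0, 0.0]
ft_force: [0.2, -0.4, -1.3]
opening: 0.0147
grip_force: 78.0
```

Request:
play_rows --commands '[[[-22, -2, -5, 0, 0, 0, 255], [-22, -3, -5, 0, 0, 0, 255], [-22, -3, 0, 0, 0, 0, 255], [-22, -3, 0, 0, 0, 0, 255], [-22, -3, 0, 0, 0, 0, 255], [-22, -3, 0, 0, 0, 0, 255], [-20, -3, 0, 0, 0, 0, 255], [-10, -2, 0, 0, 0, 0, 255]]]'

```text
time_s: 5.67
position: [0.4984, -0.1444, 0.3599]
ee_rot: [0.601, 0.799, -0.001, 0.0]
ft_force: [-0.7, 0.1, -0.4]
opening: 0.0146
grip_force: 78.0
```

Request:
play_rows --commands '[[[0, 0, 0, 0, 0, -4, 255], [0, 0, 0, 0, 0, -7, 255], [0, 0, 0, 0, 0, -7, 255], [0, 0, 0, 0, 0, -7, 255], [0, 0, 0, 0, 0, -7, 255], [0, 0, 0, 0, 0, -7, 255], [0, 0, 0, 0, 0, -7, 255], [0, 0, 0, 0, 0, -7, 255]]]'

```text
time_s: 6.33
position: [0.4988, -0.1405, 0.3595]
ee_rot: [0.177, 0.984, 0.0, -0.0]
ft_force: [-0.4, 0.1, -1.4]
opening: 0.0144
grip_force: 78.0
```

Request:
play_rows --commands '[[[0, 0, 0, 0, 0, -7, 255], [0, 0, 0, 0, 0, -7, 255], [0, 0, 0, 0, 0, -7, 255], [0, 0, 0, 0, 0, -4, 255], [0, 0, 0, 0, 0, 0, 255], [0, 0, 0, 0, 0, 0, 255]]]'

```text
time_s: 6.83
position: [0.4989, -0.1405, 0.3595]
ee_rot: [-0.037, 0.999, 0.0, -0.0]
ft_force: [0.6, -0.1, -1.0]
opening: 0.0147
grip_force: 78.0
```

Run:
```python
from h import *
from plant import r,cams
import pickle
s=r.sense();t=cams.get_image("wrist");pickle.dump((t,s),open("w3.pkl","wb"))
cv2.imwrite("pics/w3.png",t["pixels"][:,:,::-1]);print(s["position"],s["ee_rot"],s["joint_positions"])
```

```text
[ 0.49890992 -0.14050856  0.35948579] [-3.65556610e-02  9.99331612e-01  8.09848226e-05 -8.40019417e-05] [-0.51180808 -0.01545083  0.73407928  1.62656559  0.01024672  1.52670509
  1.86568202]
```

View pics/w3.png

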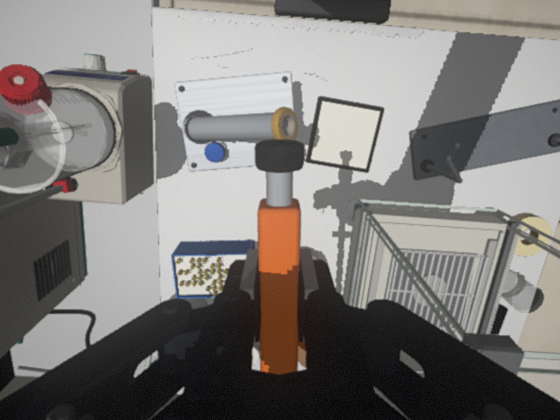

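Run:
```python
import pickle,cv2
t,s=pickle.load(open("w3.pkl","rb"))
cv2.imwrite("pics/w3c.png",cv2.resize(t["pixels"][65:220,175:305,::-1],None,fx=5,fy=3.8*5/3.8*.77,interpolation=2)[:597])
```

```text
(no output)
```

View pics/w3c.png

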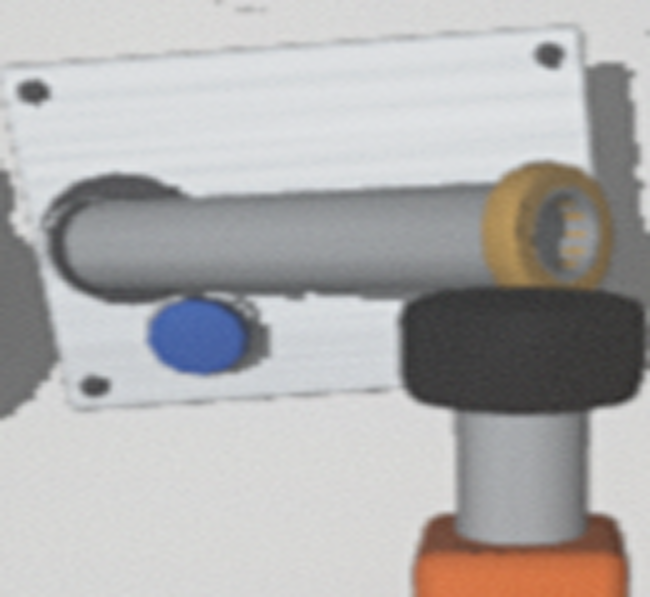

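Run:
```python
from h import *
import pickle
np.set_printoptions(precision=4,suppress=True)
t,s=pickle.load(open("w3.pkl","rb"))
P=lambda x,y:(175+(x+.5)/5-.5,65+(y+.5)/3.85-.5)
m=onz(t,P(565,231),.158);print("mouth",m)
sc=[onz(t,P(*q),.06) for q in((34,92),(549,55),(95,385))];v=sc[1]-sc[0];u=sc[0]-sc[2];print("lid y dir",v[:2]/np.linalg.norm(v),u/np.linalg.norm(u))
pl=np.array([onz(t,q,.009) for q in((318,97),(383,107),(368,171),(307,158))]);print("plate",pl.mean(0),[np.linalg.norm(pl[i]-pl[i-1]) for i in range(4)])
p=s["position"];Q=R.from_quat(s["ee_rot"])
for z in(.3615,.3575):
  e=onz(t,P(521,552),z);print("handle rear in tool",Q.inv().apply(e-p))
pickle.load
```

```text
mouth [ 0.4475 -0.136   0.158 ]
lid y dir [-0.1604  0.9871] [-0.9874 -0.1584  0.    ]
plate [ 0.4649 -0.0548  0.009 ] [np.float64(0.08096519956505856), np.float64(0.08680753541057487), np.float64(0.08660039849870117), np.float64(0.08701485056898305)]
handle rear in tool [ 0.037   0.0001 -0.002 ]
handle rear in tool [0.0357 0.0001 0.002 ]
```

Mouth: the three views agree to within 3 mm, mean (0.448, -0.1375, 0.158); the rod sits centred in the grip. Planning the pre-insertion pose.

```bash
cat >> h.py <<'E'
M=np.array([.448,-.1375,.158]);h=np.array([-.155,.988,0])/np.linalg.norm([-.155,.988])
c,s_=np.cos(np.radians(35)),np.sin(np.radians(35))
D=-(h*c+np.array([0,0,s_]));RT=pose(-D);RL=pose(h)
def tcp(back): return M-D*(back+.068)-.006*RT.as_matrix()[:,2]   # collar 'back' m out of the mouth
E
python3 - <<'E' | sed 's/np.float64(//g;s/)//g'
from h import *
A=np.array([.43,.03,.36]);plan(A,RL,14);print(tcp(.135),tcp(0))
plan(tcp(.135),RT,8,A,RL)
E
```

```text
mm [-4.9 12.2  0. ] total turn deg [ 0.  -0.  85.3]
[4.0, 12.5, -0.0, 0.0, -0.0, 6.09]
[5.3, 12.0, -0.0, 0.0, -0.0, 6.09]
[6.6, 11.4, -0.0, 0.0, -0.0, 6.09]
[7.7, 10.6, -0.0, 0.0, -0.0, 6.09]
[8.8, 9.7, -0.0, 0.0, -0.0, 6.09]
[9.8, 8.7, -0.0, 0.0, -0.0, 6.09]
[10.7, 7.7, -0.0, 0.0, -0.0, 6.09]
[11.4, 6.5, -0.0, 0.0, -0.0, 6.09]
[12.1, 5.2, -0.0, 0.0, -0.0, 6.09]
[12.5, 3.9, -0.0, 0.0, -0.0, 6.09]
[12.9, 2.6, -0.0, 0.0, -0.0, 6.09]
[13.1, 1.2, -0.0, 0.0, -0.0, 6.09]
[13.1, -0.2, -0.0, 0.0, -0.0, 6.09]
[13.0, -1.6, -0.0, 0.0, -0.0, 6.09]
[0.42276094 0.02337866 0.27935093] [ 0.43990025 -0.08587061  0.20191811]
mm [ -0.9  -0.8 -10.1] total turn deg [ 0. 35. -0.]
[-0.7, -1.0, 10.1, 0.0, 4.38, -0.0]
[-1.4, -1.0, 10.0, 0.0, 4.38, -0.0]
[-2.2, -1.0, 9.9, 0.0, 4.38, -0.0]
[-2.9, -1.0, 9.7, 0.0, 4.38, -0.0]
[-3.7, -1.0, 9.4, 0.0, 4.38, -0.0]
[-4.4, -1.0, 9.1, 0.0, 4.38, -0.0]
[-5.1, -1.0, 8.7, 0.0, 4.38, -0.0]
[-5.7, -1.0, 8.3, 0.0, 4.38, -0.0]
```

Request:
play_rows --commands '[[[4, 12.5, 0, 0, 0, 6.1, 255], [5.5, 12, 0, 0, 0, 6.1, 255], [6.5, 11.5, 0, 0, 0, 6.1, 255], [7.5, 10.5, 0, 0, 0, 6.1, 255], [9, 9.5, 0, 0, 0, 6.1, 255], [10, 8.5, 0, 0, 0, 6.1, 255], [10.5, 7.5, 0, 0, 0, 6.1, 255], [11.5, 6.5, 0, 0, 0, 6.1, 255]]]'

```text
time_s: 7.55
position: [0.4588, -0.0431, 0.3595]
ee_rot: [0.382, 0.924, 0.0, 0.0]
ft_force: [0.5, 0.6, -1.3]
opening: 0.0144
grip_force: 78.1
```

Request:
play_rows --commands '[[[12, 5, 0, 0, 0, 6.1, 255], [12.5, 4, 0, 0, 0, 6.1, 255], [13, 2.5, 0, 0, 0, 6.1, 255], [13, 1, 0, 0, 0, 6.1, 255], [13, 0, 0, 0, 0, 6.1, 255], [13, -1.5, 0, 0, 0, 6, 255], [0, 0, 0, 0, 0, 0, 255]]]'

```text
time_s: 8.13
position: [0.4289, 0.0316, 0.3594]
ee_rot: [0.649, 0.76, 0.0, -0.0]
ft_force: [0.2, -0.0, -0.3]
opening: 0.0151
grip_force: 78.1
```

Request:
play_rows --commands '[[[-0.5, -1, 10, 0, 4.4, 0, 255], [-1.5, -1, 10, 0, 4.4, 0, 255], [-2, -1, 10, 0, 4.4, 0, 255], [-3, -1, 9.5, 0, 4.4, 0, 255], [-3.5, -1, 9.5, 0, 4.4, 0, 255], [-4.5, -1, 9, 0, 4.4, 0, 255], [-5, -1, 8.5, 0, 4.4, 0, 255], [-5.5, -1, 8.5, 0, 4.2, 0, 255]]]'

```text
time_s: 8.8
position: [0.423, 0.0216, 0.2792]
ee_rot: [0.619, 0.725, 0.198, -0.228]
ft_force: [0.1, 0.0, -2.0]
opening: 0.0148
grip_force: 78.1
```

Request:
play_rows --commands '[[[0, 0, 0, 0, 0, 0, 255], [0, 0, 0, 0, 0, 0, 255], [0, 0, 0, 0, 0, 0, 255]]]'

```text
time_s: 9.05
position: [0.423, 0.0232, 0.2797]
ee_rot: [0.619, 0.726, 0.195, -0.228]
ft_force: [-0.4, 1.2, -1.5]
opening: 0.0149
grip_force: 78.1
```

Run:
```python
from h import *
from plant import r,cams
import pickle
s=r.sense();p=s["position"];Q=R.from_quat(s["ee_rot"])
print(p,tcp(.135),Q.inv().apply(tcp(.135)-p)*1e3,np.degrees((Q.inv()*RT).as_rotvec()),s["joint_positions"])
t=cams.get_image("top");w=cams.get_image("scene");pickle.dump((t,w,s),open("i4.pkl","wb"))
o=np.zeros((600,800,3),np.uint8)
o[:300]=cv2.resize(t["pixels"][210:300,220:460,::-1],(800,300),interpolation=2)
o[300:]=cv2.resize(w["pixels"][200:290,220:460,::-1],(800,300),interpolation=2)
cv2.imwrite("pics/i4.png",o)
```

```text
[0.42297876 0.02316788 0.27965928] [0.42276094 0.02337866 0.27935093] [ 0.02267813 -0.18225137  0.39143264] [-0.02919265  0.11332243  0.17174286] [-0.45429496 -0.04651259  0.73987486  1.92631504 -0.51367908  1.53878607
  0.53280055]
```

View pics/i4.png

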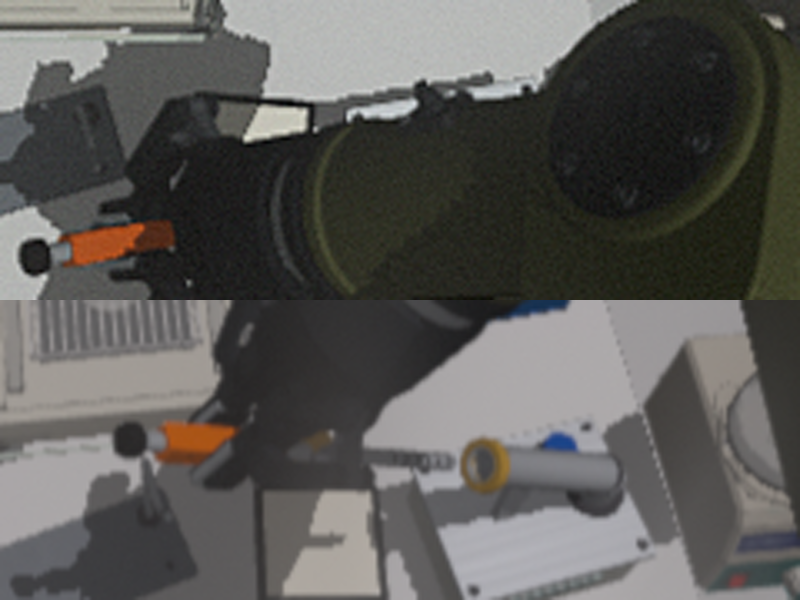

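In the scene view the tip (crop 455,462) points at the middle of the mouth (482,466). I'll check the relative offset through the same camera.

Run:
```python
from h import *
import pickle
t,w,s=pickle.load(open("i4.pkl","rb"))
Q=R.from_quat(s["ee_rot"]);p=s["position"]
rod=lambda a:p+Q.apply([-.068-a,0,.006])
def pj(X):
    q=cv2.projectPoints(np.array([X]),np.ravel(w["rvec"]),np.ravel(w["tvec"]),w["K"],None)[0].ravel()
    return ((q-[220,200]+.5)*[800/240,300/90]+[-.5,299.5]).round(1)
print("tip",pj(rod(.11)),"rod mid",pj(rod(.06)),"mouth",pj(M),"mouth+5mm x",pj(M+[.005,0,0]),"z",pj(M+[0,0,.005]),"tube 120 in",pj(M+D*.12))
```

```text
tip [453.  459.9] rod mid [393.9 455.9] mouth [480.3 463.6] mouth+5mm x [478.5 456.1] z [481.9 460.1] tube 120 in [599.8 472.3]
```

Model and picture differ by the same amount for tip and mouth, so the alignment is within about a millimetre. Inserting.

Request:
play_rows --commands '[[[-6, 0, 0, 0, 0, 0, 255], [-8, 0, 0, 0, 0, 0, 255], [-8, 0, 0, 0, 0, 0, 255], [-8, 0, 0, 0, 0, 0, 255], [-8, 0, 0, 0, 0, 0, 255], [-8, 0, 0, 0, 0, 0, 255], [-4, 0, 0, 0, 0, 0, 255], [0, 0, 0, 0, 0, 0, 255]]]'

```text
time_s: 9.82
position: [0.4289, -0.0184, 0.2495]
ee_rot: [0.62, 0.725, 0.195, -0.229]
ft_force: [-0.4, -0.2, -0.7]
opening: 0.0149
grip_force: 78.1
```

Run:
```python
from h import *
from plant import r
s=r.sense();Q=R.from_quat(s["ee_rot"]);print(Q.inv().apply(tcp(0)-s["position"])*1e3,Q.inv().apply(s["ft_force"]),s["moment"])
```

```text
[-83.30115899   0.54275691  -0.25478735] [-0.51155662 -0.43104568  0.51659029] [-0.6188875  -0.05640538 -0.04079491]
```

No contact, 27 mm inside. Carrying on.

Request:
play_rows --commands '[[[-10, 0, 0, 0, 0, 0, 255], [-10, 0, 0, 0, 0, 0, 255], [-10, 0, 0, 0, 0, 0, 255], [-10, 0, 0, 0, 0, 0, 255], [-10, 0, 0, 0, 0, 0, 255], [-10, 0, 0, 0, 0, 0, 255], [-10, 0, 0, 0, 0, 0, 255], [-4, 0, 0, 0, 0, 0, 255]]]'

```text
time_s: 10.48
position: [0.4384, -0.0779, 0.2072]
ee_rot: [0.62, 0.725, 0.195, -0.229]
ft_force: [-0.5, -1.0, -0.4]
opening: 0.0147
grip_force: 78.1
```

Request:
play_rows --commands '[[[-3, 0, 0, 0, 0, 0, 255], [-2, 0, 0, 0, 0, 0, 255], [-2, 0, 0, 0, 0, 0, 255], [-1, 0, 0, 0, 0, 0, 255], [0, 0, 0, 0, 0, 0, 255]]]'

```text
time_s: 10.9
position: [0.4395, -0.0836, 0.2034]
ee_rot: [0.619, 0.725, 0.195, -0.229]
ft_force: [0.3, -0.1, -1.4]
opening: 0.0151
grip_force: 78.1
```

Run:
```python
from h import *
from plant import r
s=r.sense();Q=R.from_quat(s["ee_rot"]);print(Q.inv().apply(tcp(0)-s["position"])*1e3,Q.inv().apply(s["ft_force"]),s["moment"])
```

```text
[-2.76197452  0.02291704 -0.1274733 ] [-0.89570466  0.24163997  1.06024778] [-6.36645401e-01 -1.19193966e-01  1.97812604e-05]
```

Request:
play_rows --commands '[[[-1, 0, 0, 0, 0, 0, 255], [-1, 0, 0, 0, 0, 0, 255], [-1, 0, 0, 0, 0, 0, 255], [0, 0, 0, 0, 0, 0, 255], [0, 0, 0, 0, 0, 0, 255]]]'

```text
time_s: 11.32
position: [0.4396, -0.0842, 0.2029]
ee_rot: [0.618, 0.725, 0.197, -0.231]
ft_force: [-2.3, 5.7, 5.7]
opening: 0.0146
grip_force: 78.6
```

Run:
```python
from h import *
from plant import r
s=r.sense();Q=R.from_quat(s["ee_rot"]);print(Q.inv().apply(tcp(0)-s["position"])*1e3,Q.inv().apply(s["ft_force"]),s["moment"])
```

```text
[-1.98275815 -0.01409002 -0.2013744 ] [ 8.15503563 -1.3606509  -1.23590939] [0.77488054 0.3444077  0.14819902]
```

Contact: 8 N along the axis, with the hand stopping. I'll seat it a little more firmly and hold.

Request:
play_rows --commands '[[[-1, 0, 0, 0, 0, 0, 255], [-1, 0, 0, 0, 0, 0, 255], [0, 0, 0, 0, 0, 0, 255], [0, 0, 0, 0, 0, 0, 255], [0, 0, 0, 0, 0, 0, 255], [0, 0, 0, 0, 0, 0, 255]]]'

```text
time_s: 11.82
position: [0.4396, -0.0842, 0.2028]
ee_rot: [0.617, 0.726, 0.198, -0.232]
ft_force: [-4.5, 8.6, 11.3]
opening: 0.0146
grip_force: 78.8
```

Run:
```python
from h import *
from plant import r,cams
s=r.sense();Q=R.from_quat(s["ee_rot"]);print(Q.inv().apply(tcp(0)-s["position"])*1e3,Q.inv().apply(s["ft_force"]),s["moment"],np.degrees((Q.inv()*RT).as_rotvec()))
w=cams.get_image("scene");cv2.imwrite("pics/i5.png",cv2.resize(w["pixels"][200:290,260:440,::-1],(800,400),interpolation=2))
```

```text
[-1.91605693 -0.00909081 -0.22393987] [14.01861993 -3.0385302  -3.87213073] [1.77914482 0.76828383 0.24322892] [-0.15524857 -0.5098731   0.28790075]
```

View pics/i5.png

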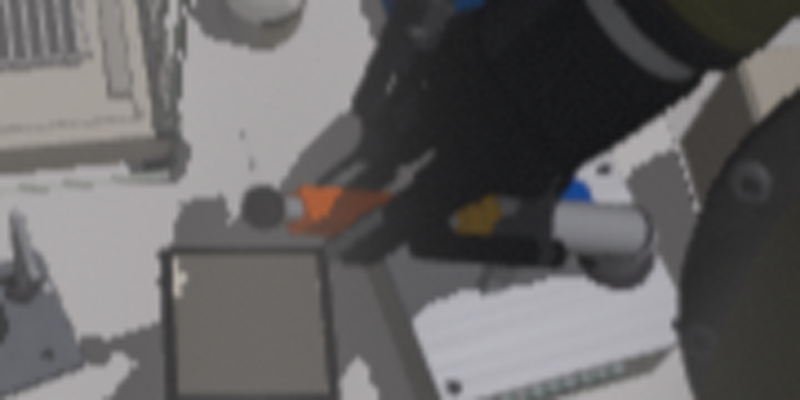

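The hand is stopped 2 mm from the predicted home position, with 14 N on the axis and no further motion, and the brass collar is up at the flange (about 480,215). Drawing out now.

Request:
play_rows --commands '[[[3, 0, 0, 0, 0, 0, 255], [6, 0, 0, 0, 0, 0, 255], [10, 0, 0, 0, 0, 0, 255], [10, 0, 0, 0, 0, 0, 255], [10, 0, 0, 0, 0, 0, 255], [10, 0, 0, 0, 0, 0, 255], [10, 0, 0, 0, 0, 0, 255], [10, 0, 0, 0, 0, 0, 255]]]'

```text
time_s: 12.53
position: [0.4312, -0.0319, 0.2401]
ee_rot: [0.62, 0.725, 0.195, -0.228]
ft_force: [0.4, 1.0, -0.1]
opening: 0.0148
grip_force: 78.2
```

Request:
play_rows --commands '[[[12, 0, 0, 0, 0, 0, 255], [12, 0, 0, 0, 0, 0, 255], [12, 0, 0, 0, 0, 0, 255], [12, 0, 0, 0, 0, 0, 255], [12, 0, 0, 0, 0, 0, 255], [6, 0, 0, 0, 0, 0, 255], [0, 0, 0, 0, 0, 0, 255], [0, 0, 0, 0, 0, 0, 255]]]'

```text
time_s: 13.2
position: [0.4228, 0.0212, 0.2778]
ee_rot: [0.619, 0.725, 0.195, -0.228]
ft_force: [-0.3, 0.1, -0.4]
opening: 0.0143
grip_force: 78.2
```

```bash
python3 - <<'E' | sed 's/np.float64(//g;s/)//g'
from h import *
from plant import r
s=r.sense();p=s["position"];Q=R.from_quat(s["ee_rot"]);print(p,s["grip_force"],s["ft_force"],"tip",p+Q.apply([-.178,0,.006]))
d=np.array([.269,-.963,0]);d/=np.linalg.norm(d);T=np.array([.466,-.0545,.16])  # final tip
P=T-.178*d;P[2]+=.006;print("target",P)
U=np.array([.43,.06,.36]);print("up+level");plan(U,RL,10);print("over");plan(P,pose(-d),12,U,RL)
E
```

```text
[0.42280917 0.02115968 0.27775494] 78.16874027252197 [-0.3060822   0.11315926 -0.38989884] tip [ 0.44516323 -0.11950861  0.170831  ]
target [0.41811153 0.11693715 0.166     ]
up+level
mm [0.7 3.9 8.2] total turn deg [  0.  -35.    0.1]
[7.8, 1.3, -4.6, 0.0, -3.5, 0.01]
[7.5, 1.3, -5.1, 0.0, -3.5, 0.01]
[7.1, 1.3, -5.5, 0.0, -3.5, 0.01]
[6.8, 1.3, -5.9, 0.0, -3.5, 0.01]
[6.4, 1.3, -6.3, 0.0, -3.5, 0.01]
[6.0, 1.3, -6.7, 0.0, -3.5, 0.01]
[5.6, 1.3, -7.1, 0.0, -3.5, 0.01]
[5.2, 1.3, -7.4, 0.0, -3.5, 0.01]
[4.7, 1.3, -7.7, 0.0, -3.5, 0.01]
[4.2, 1.3, -8.0, 0.0, -3.5, 0.01]
over
mm [ -1.    4.7 -16.2] total turn deg [ 0.   0.  -6.7]
[4.8, -0.2, 16.2, 0.0, 0.0, -0.56]
[4.8, -0.2, 16.2, 0.0, 0.0, -0.56]
[4.8, -0.1, 16.2, 0.0, 0.0, -0.56]
[4.8, -0.1, 16.2, 0.0, 0.0, -0.56]
[4.8, -0.1, 16.2, 0.0, 0.0, -0.56]
[4.8, -0.0, 16.2, 0.0, 0.0, -0.56]
[4.8, 0.0, 16.2, 0.0, 0.0, -0.56]
[4.8, 0.1, 16.2, 0.0, 0.0, -0.56]
[4.8, 0.1, 16.2, 0.0, 0.0, -0.56]
[4.8, 0.2, 16.2, 0.0, 0.0, -0.56]
[4.8, 0.2, 16.2, 0.0, 0.0, -0.56]
[4.8, 0.3, 16.2, 0.0, 0.0, -0.56]
```

Request:
play_rows --commands '[[[8, 1.5, -4.5, 0, -3.5, 0, 255], [7.5, 1.5, -5, 0, -3.5, 0, 255], [7, 1.5, -5.5, 0, -3.5, 0, 255], [7, 1.5, -6, 0, -3.5, 0, 255], [6.5, 1.5, -6.5, 0, -3.5, 0, 255], [6, 1, -6.5, 0, -3.5, 0, 255], [5.5, 1, -7, 0, -3.5, 0, 255], [5, 1, -7.5, 0, -3.5, 0, 255]]]'

```text
time_s: 13.87
position: [0.4287, 0.052, 0.3437]
ee_rot: [0.649, 0.759, 0.039, -0.045]
ft_force: [-0.0, -0.5, -1.2]
opening: 0.0148
grip_force: 78.1
```

Request:
play_rows --commands '[[[5, 1, -7.5, 0, -3.5, 0, 255], [4, 1, -8, 0, -3.5, 0, 255], [5, 0, 6, 0, 0, -0.6, 255], [5, 0, 12, 0, 0, -0.6, 255], [5, 0, 16, 0, 0, -0.6, 255], [5, 0, 16, 0, 0, -0.6, 255], [5, 0, 16, 0, 0, -0.6, 255], [5, 0, 16, 0, 0, -0.6, 255]]]'

```text
time_s: 14.53
position: [0.4229, 0.0887, 0.2748]
ee_rot: [0.626, 0.78, -0.001, -0.002]
ft_force: [-0.3, 0.4, -0.2]
opening: 0.0145
grip_force: 78.2
```

Request:
play_rows --commands '[[[5, 0, 16, 0, 0, -0.6, 255], [5, 0, 16, 0, 0, -0.6, 255], [5, 0, 16, 0, 0, -0.6, 255], [5, 0, 16, 0, 0, -0.6, 255], [4, 0, 16, 0, 0, -0.6, 255], [4, 0, 15, 0, 0, -0.6, 255], [0, 0, 8, 0, 0, 0, 255], [0, 0, 0, 0, 0, 0, 255]]]'

```text
time_s: 15.2
position: [0.415, 0.1154, 0.1716]
ee_rot: [0.601, 0.799, -0.002, -0.002]
ft_force: [0.1, 0.6, -1.0]
opening: 0.0146
grip_force: 78.2
```

Request:
play_rows --commands '[[[0, 0, 0, 0, 0, 0, 255], [0, 0, 0, 0, 0, 0, 255], [0, 0, 0, 0, 0, 0, 255], [0, 0, 0, 0, 0, 0, 255]]]'

```text
time_s: 15.53
position: [0.4176, 0.1171, 0.1757]
ee_rot: [0.601, 0.8, 0.001, 0.0]
ft_force: [0.2, 0.5, 0.1]
opening: 0.0146
grip_force: 78.2
```

Run:
```python
from h import *
from plant import r,cams
s=r.sense();p=s["position"];Q=R.from_quat(s["ee_rot"]);print(p,s["grip_force"],s["ft_force"],"tip",p+Q.apply([-.178,0,.006]),"origin",p+Q.apply([-.068,0,.006]),np.abs(s["qvel"]).max())
o=np.zeros((420,800,3),np.uint8)
o[:,:260]=cams.get_image("wrist")["pixels"][:,140:400,::-1]
o[:400,260:]=cv2.resize(cams.get_image("scene")["pixels"][190:340,180:382,::-1],(540,400),interpolation=2)
cv2.imwrite("pics/i6.png",o)
```

```text
[0.41759903 0.11711185 0.17570715] 78.18918585777283 [0.15109594 0.47105845 0.0852875 ] tip [ 0.46719591 -0.05383604  0.16962677] origin [0.43655157 0.05180923 0.16967645] 0.003258821647616853
```

View pics/i6.png

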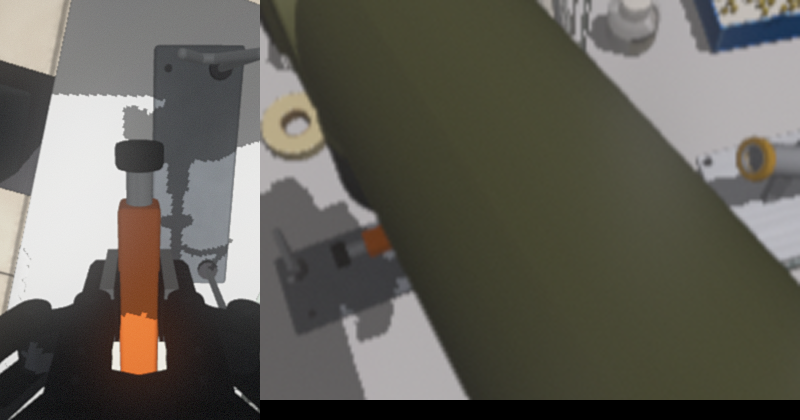

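The wrist view shows the rod still aligned in the grip, with the handle's rear edge at row 200 as before. The tip is computed at (0.467, -0.054, 0.170), over the plate's centre. Handing in.

```bash
python3 -c "
from plant import r
print(r.hand_in())"
```

```text
the job is handed in; nothing more can be done
None
```

I lifted the rod off its hooks, seated it in the guide tube (hard stop about 2 mm from the predicted home position) and drew it out. The job is handed in with the rod held level, its tip computed about 17 cm above the table, over the plate's centre; the hand-in call returned no verdict.

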